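Hold a binder clip open over the job card

TASK

Lift the large binder clip up and off its hook, squeeze it wide open by its two wire handles and hold it gaping astride the middle of the top edge of the upright job card, its jaws reaching well down on both sides of the card, square to it and clear of it all round, so that I can slip a drawing in. Finish while still holding it open there: do not let it close, rest it on the card or let it go. Do not drop it, do not push hard against the card, and leave the small clip hanging and everything else where it is.

Things in the scene. Friction and masses are not known exactly. Their poses are not given: they have to be found in the camera images.
- clip_grip (a point): The large black binder clip, the larger of the two hanging: midway between its two wire handles, 5 mm below their tops, 38 mm above the spine's underside, 76 mm above the lips. z up from jaws to handles, x along the clip's 51 mm length (as hung, -x runs along the hook to its free end), y from jaw b to jaw a. Handles 54 mm over their tops (y) at rest; each top is a bar 18 mm long (x) of 3.4 mm wire. 40 to 80 g.
- clip: The same clip; origin at the middle of the spine's underside (rests on the hook), axes as above. Spine: flat strip 24 mm wide (y), 2 mm thick. From each long edge a 2 mm side plate runs 36 mm down and inwards to a 4 mm rolled lip, so closed it is a wedge-shaped tube, open at both ends, lips together. From each edge a wire loop handle rises 41 mm, splayed outwards. Each side swings with its handle.
- clip_jaw_a (a joint): Opening of the clip's side at +y, swinging about the spine's edge: 0 closed, 0.32 rad at its stop. Pinching the handle tops together along y opens it against its spring: about 8 N per handle to start, 15 N at the stop; it snaps shut when let go. 46 mm over the tops: lip gap about 7 mm; 40 mm: 12 mm; 34 mm: 18 mm; 28 mm (stop): 24 mm.
- clip_jaw_b (a joint): The same for the clip's side at -y; both open alike when pinched.
- card_edge (a point): The middle of the top edge of the job card: a stiff greyboard card, 4 mm thick, 210 mm wide and 157 mm to its top above the desk, standing upright in a slotted wooden block. x is square to the card's faces (-x side carries the printed sheet), y runs along the edge, z is up.
- card_stand: The card and its wooden block (70 x 150 mm, 22 mm high), which stay put. Origin on the desk below the card's middle, axes as the card edge's.
- hook_rack: Grey desktop hook rack, stays put: base plate 90 x 250 mm, two posts 150 mm high, a cross bar (top at 147 mm) with two steel hooks at y = -65 and +65 mm of the rack, a clip on each, either way round. Origin on the desk between the posts. The hooks reach out along the rack's -x, towards the robot.
- hook_left (a point): On top of the rod of the rack's hook at +y, 36 mm out, where a clip's spine rests; axes as the rack's. The hook is a level rod 5 mm thick, axis at 135 mm, through the clip's tube; 28 mm farther out it turns up, tip 8 mm above the rod's top, 38 mm out from here. The clip must rise more than 8 mm (10 to 15 is good) before it is drawn off over the tip along -x; squeezed open, it also lifts straight up.
- hook_right (a point): The same point on the rack's hook at -y.
- small_clip: A smaller black binder clip, 32 mm long and 34 mm over its handles, hanging on the other hook; to be left hanging. Origin at the underside of its spine.
- stapler: A black stapler, 135 x 34 mm, 49 mm high, on the desk. Origin under its middle. Bystander.
- pen_cup: A clear square pen cup, 80 x 80 mm, with pens to 165 mm high. Origin under its middle. Bystander.
- glue_bottle: A white bottle with a red cap, 48 mm across, 120 mm high. Origin under its middle. Bystander.
- calculator: A black pocket calculator, 130 x 75 mm, 16 mm high. Origin under its middle. Bystander.
- mouse: A black computer mouse, 105 x 60 mm, 32 mm high. Origin under its middle. Bystander.
- tape_roll: A roll of brown tape lying flat, 90 mm across, 24 mm high. Origin under its middle. Bystander.
Mind the look-alikes: they are no part of the job. Leave any orange or pink look-alike of the clip alone. There is more than one size of the card_stand; the job needs the smaller.

How it is judged (in metres and radians):
On the way:
1. the large clip is lifted up and off its hook, held in the gripper (distance of clip_grip from where it was at the start of the episode above 0.065 m and height (world z) of clip_grip above 0.18 m and contact force between clip and hook_rack below 0.1 N and contact force between the fingers and clip above 1 N), for 0.2 s.
At the end, for the whole second after the job is handed in: The gripper holds the large clip still and open (both sides 0.15 rad or more), upright (0.4 rad) and along the card's edge (0.3 rad), its middle within 25 mm of the edge's middle and 12 mm of its plane, lips 8 mm or more below the edge, touching neither card (0.3 N) nor rack (value of joint each of clip_jaw_a, clip_jaw_b above 0.15 rad and contact force between the fingers and clip above 2 N and contact force between clip and card_stand below 0.3 N and contact force between clip and hook_rack below 0.1 N and x of card_edge in the frame of clip_grip between -0.025 and 0.025 m and y of card_edge in the frame of clip_grip between -0.012 and 0.012 m and z of card_edge in the frame of clip_grip between -0.066 and -0.038 m and angle between the x axis of clip_grip and the y axis of card_edge, either way round below 0.3 rad and angle between clip_grip's own z axis and vertical below 0.4 rad and linear speed of clip below 0.03 m/s); the arm keeps its last pose, push and grip.
It fails at once if the large clip is dropped or lowered to the desk (height (world z) of clip_grip below 0.1 m).
It fails at once if the card is pushed with more than 12 N (contact force between card_stand and anything else above 12 N).
It fails at once if the small clip is knocked or taken off its hook (distance of small_clip from where it was at the start of the episode above 0.04 m).
It fails at once if a bystander on the desk is pushed more than 40 mm (distance of any of stapler, pen_cup, glue_bottle, calculator, mouse, tape_roll from where it was at the start of the episode above 0.04 m).
It also fails if it takes over 38 s, if anything falls off the work surface, if the arm or the gripper's body presses on something with over 40 N, if the wrist force passes 120 N, or if a joint passes its speed limit or range.

ROBOT

A 6-joint arm with a two-finger parallel gripper is mounted at the origin on the work surface. World frame = base frame: x ahead of the robot, y to its left, z up, the work surface at z = 0. Lengths are in mm, angles in degrees, forces in N, time in s.
With the tool pointing down it reaches from about 350 to 875 mm from the base axis. Payload 15.5 kg.
Tool frame: the origin (TCP) lies midway between the tips of the shut fingers; the grasp point (between the pads) lies 19 mm behind it; z points along the fingers, y is the direction in which the jaws open and shut (so a half turn about z gives the same grasp; the last joint's range is limited). The gripper opens to 85 mm and grips with 20 to 120 N. Pads are 22 mm wide; open, the fingers measure 114 mm over their backs; the gripper's body (76 mm by 85 mm) begins 54 mm behind the grasp point. The pads swing forward as they close: fully open they stand 13 mm farther back than shut.
Start: joints at [-72.794, 28.281, 77.091, -0, 74.628, -5.472], TCP at [240.968, -576.681, 231.277] pointing down, gripper open.
Joint ranges: [-166.48, 166.48], [-47.26, 123.95], [12.59, 153.08], [-70.14, 250.14], [6.76, 159.57], [-176.63, 176.63]. Speed limits (degrees/s): [108.29, 108.29, 147.25, 172.46, 172.46, 172.46].

INTERFACE

Orientations are given as [roll, pitch, yaw] about the fixed x, y, z axes, in that order (R = Rz(yaw) Ry(pitch) Rx(roll)).
In Python, from rig import env, optics gives the robot as it stands.
- The arm moves only by the tool arm_command, never from a script. Its argument "moves" is a list of rows, each an object of numbers: "dx", "dy", "dz": the shift along the tool's x, y, z in m; "wx", "wy", "wz": the turn, a rotation vector about the tool's x, y, z in rad; "grip": the closure, from 0 (fully open) to 1 (shut). A call has 1 to 12 rows; each row shifts and turns the pose as measured when the row begins, along the tool's axes as they then stand; what a row does not reach is not made up. A row lasts 1/12 s, in which the tool goes at most 41.7 mm and 7.16 degrees, less where a joint would pass 70% of its speed; a pose out of reach is approached as far as the arm can. A call with a gripper value outside its range is refused whole. The fingers move at their own pace and stop on an object; the grip force is fixed at half the most. Time passes only in rows, so rows that do not move let the fingers close. It gives the time, the measured TCP pose, the force and the opening at its end, in the units of the state.
- env.observe(): the state, without advancing time (a new reading comes with each control period).
- optics.get_image(name): name is "scene" or "top" or "wrist"; returns (picture, depth): 400x640x3 uint8, red, green, blue; 400x640 float32, mm along the optical axis (not along the pixel's ray), 0 where there is no reading.
- optics.camera_info(name): a dict with "K" (3x3 intrinsics, pixels), "R" (3x3) and "t" (3): a world point X has camera coordinates R X + t. Camera axes: x right, y down, z forward; pixel columns grow to the right and rows downward; lengths in mm; the calibration is good to about 2 mm. A picture is of the moment at which its call begins: read the wrist's pose just before it. camera_info takes no time and is no camera call; for the wrist camera it gives the pose at the moment of the call.
- env.job_done(): hands the job in, once; it reports no verdict.
The state is a dict: "time_s": time; "q": joint angles; "dq": joint speeds; "joint_efforts": joint torques, N m; "ee_pos": TCP position; "orientation": TCP orientation; "contact_force": force on the tool from outside, world axes, zero at the start; "moment": the same for the moment, N m; "grip_width": finger opening in mm.
Only numpy, scipy, OpenCV 4.12 (cv2) and the standard library are available. Lean on these libraries where they do the work, as an engineer would, in place of code of your own. Each camera call takes 0.05 s, during which the arm holds its last target.

## Working session

There is one attempt and no reset: what is moved stays moved. The work goes in short steps, Python scripts to look and compute and a tool call to move; the robot and the scene stay as the last step left them, time stands still between calls to the robot, and variables do not carry over. Pictures are saved under pics/ and viewed, and the job is handed in when it is done.

Besides the shell and the picture viewer there is one more tool, called after ">>>" as a command line: name --argument value ..., lists and objects as JSON in quotes. arm_command: Moves the arm, as the interface text tells. Its arguments: {"type":"object","properties":{"moves":{"type":"array","items":{"type":"object","properties":{"dx":{"type":"number"},"dy":{"type":"number"},"dz":{"type":"number"},"wx":{"type":"number"},"wy":{"type":"number"},"wz":{"type":"number"},"grip":{"type":"number"}}}}},"required":["moves"]}

```bash
ls; mkdir -p pics
python3 - <<'E'
from rig import env, optics
import cv2, numpy as np
print(env.observe())
for n in ["scene","top","wrist"]:
    im,d=optics.get_image(n); cv2.imwrite(f"pics/{n}0.png",im[:,:,::-1]); np.save(f"pics/{n}0.npy",d)
    c=optics.camera_info(n); print(n,c["K"].tolist(),np.round(c["R"],3).tolist(),np.round(c["t"],1).tolist())
E
```

```text
pics
{'time_s': 0.0, 'q': array([-7.27946068e+01,  2.83170006e+01,  7.71275949e+01,  1.15210109e-03,
        7.46265762e+01, -5.47025549e+00]), 'dq': array([ 0.01742596, -0.02284935, -0.02328226, -0.02943248,  0.04743966,
        0.03820328]), 'joint_efforts': array([-4.84444536e-03, -8.82175684e+01, -3.83863342e+01, -5.80251981e-04,
        1.02022578e-02,  1.74590139e-05]), 'ee_pos': array([ 240.86526034, -576.33987648,  230.67453173]), 'orientation': array([-1.79929258e+02, -7.89016859e-03,  2.26753377e+01]), 'contact_force': array([ 0.66245893,  0.2928453 , -1.14516654]), 'moment': array([ 0.00973131, -0.01573668,  0.04582982]), 'grip_width': 85.22218184959931}
scene [[361.72689001670415, 0.0, 319.8074632395828], [0.0, 361.72689001670415, 200.95542593150697], [0.0, 0.0, 1.0]] [[-0.172, 0.985, -0.008], [0.611, 0.1, -0.785], [-0.773, -0.14, -0.619]] [168.0, -222.9, 1424.7]
top [[503.7607360977, 0.0, 318.87494025923684], [0.0, 503.7607360977, 201.462553129404], [0.0, 0.0, 1.0]] [[-0.026, -1.0, -0.012], [-0.991, 0.028, -0.129], [0.13, 0.008, -0.992]] [-56.3, 570.9, 1367.4]
wrist [[308.76131159602625, 0.0, 316.2037853211716], [0.0, 308.76131159602625, 199.5936972210906], [0.0, 0.0, 1.0]] [[0.386, -0.922, -0.002], [-0.888, -0.372, 0.27], [-0.25, -0.102, -0.963]] [-623.9, -35.8, 379.6]
```

View pics/scene0.png

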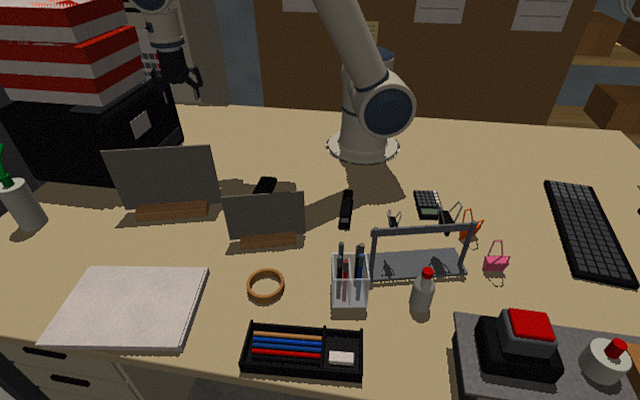

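View pics/top0.png

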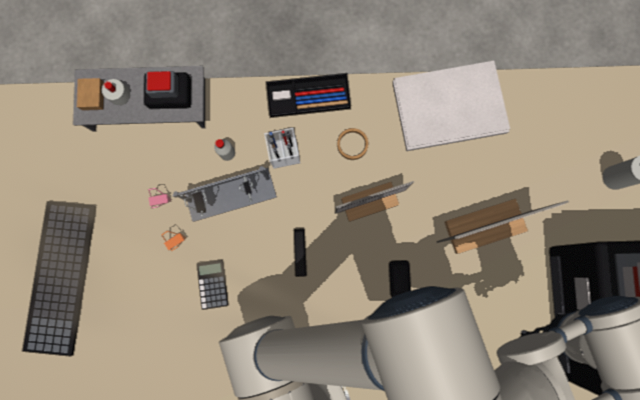

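Run:
```python
import cv2, numpy as np
a=cv2.imread("pics/top0.png"); b=cv2.imread("pics/scene0.png")
A=cv2.resize(a[140:240,160:420],None,fx=3,fy=3,interpolation=cv2.INTER_CUBIC)
B=cv2.resize(b[180:290,215:495],None,fx=2.8,fy=2.8,interpolation=cv2.INTER_CUBIC)
w=max(A.shape[1],B.shape[1]); p=lambda i:cv2.copyMakeBorder(i,0,0,0,w-i.shape[1],cv2.BORDER_CONSTANT)
o=np.vstack([p(A)[:290],p(B)]); print(o.shape); cv2.imwrite("pics/crop0.png",np.clip(o.astype(float)*1.5,0,255).astype(np.uint8))
```

```text
(598, 784, 3)
```

View pics/crop0.png

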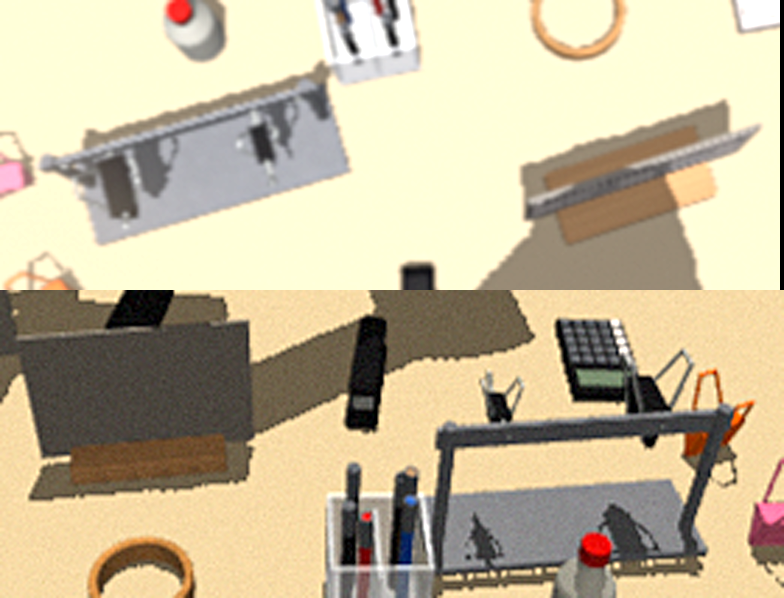

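View pics/wrist0.png

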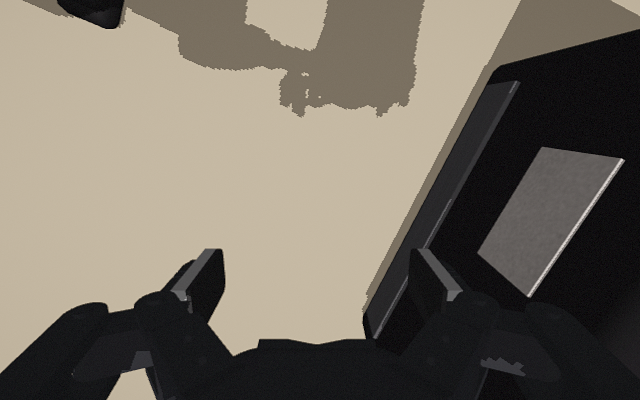

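```bash
cat > h.py <<'E'
import numpy as np, cv2
from rig import env, optics
def cloud(n,d,c=None):
    c=c or optics.camera_info(n); K=np.array(c["K"]);R=np.array(c["R"]);t=np.array(c["t"]).ravel()
    v,u=np.mgrid[0:d.shape[0],0:d.shape[1]]
    P=np.stack([(u-K[0,2])/K[0,0]*d,(v-K[1,2])/K[1,1]*d,d],-1)
    return (P-t)@R
def ray(n,u,v,z,c=None):
    c=c or optics.camera_info(n); K=np.array(c["K"]);R=np.array(c["R"]);t=np.array(c["t"]).ravel()
    r=R.T@np.array([(u-K[0,2])/K[0,0],(v-K[1,2])/K[1,1],1]); o=-R.T@t
    return o+r*(z-o[2])/r[2]
E
python3 - <<'E'
from h import *
for n in ["top","scene"]:
    d=np.load(f"pics/{n}0.npy"); W=cloud(n,d); W[d==0]=np.nan
    im=cv2.imread(f"pics/{n}0.png")
    regs={"top":{"card":(325,170,420,220),"rack":(165,155,280,225)},"scene":{"card":(220,185,310,245),"rack":(365,215,480,285)}}[n]
    for k,(a,b,c,e) in regs.items():
        p=W[b:e,a:c].reshape(-1,3)
        for lo,hi in [(-10,8),(125,141),(141,152),(152,162)]:
            q=p[(p[:,2]>lo)&(p[:,2]<hi)]
            if len(q)>3:
                m=q[:,:2].mean(0); U,S,V=np.linalg.svd(q[:,:2]-m,full_matrices=False); s=(q[:,:2]-m)@V[0]
                print(n,k,lo,hi,len(q),m.round(1),"dir",np.degrees(np.arctan2(V[0,1],V[0,0])).round(1),"ext",s.min().round(),s.max().round(),"mid",(m+V[0]*(s.min()+s.max())/2).round(1),"zmax",q[:,2].max().round(1))
    if n=="top":
        for nm,(a,b,c,e) in {"L":(185,185,215,220),"S":(238,170,262,205)}.items():
            p=W[b:e,a:c].reshape(-1,3); dk=(im[b:e,a:c].max(2)<60).ravel(); ii=np.where((p[:,2]>100))[0]
            for i in ii: print(nm,a+i%(c-a),b+i//(c-a),p[i].round(0),im[b+i//(c-a),a+i%(c-a)].max())
E
```

```text
top card -10 8 3218 [ 598.  -226.3] dir -95.4 ext -140.0 136.0 mid [ 598.1 -224.3] zmax 8.0
top card 125 141 49 [ 567.5 -217.5] dir 106.7 ext -103.0 107.0 mid [ 566.8 -215.4] zmax 140.8
top card 141 152 70 [ 565.8 -209.9] dir 106.8 ext -105.0 99.0 mid [ 566.6 -212.3] zmax 152.0
top card 152 162 128 [ 570.2 -218.7] dir 106.8 ext -101.0 107.0 mid [ 569.3 -215.8] zmax 162.0
top rack -10 8 6285 [616.4 209.3] dir -98.7 ext -179.0 180.0 mid [616.3 208.9] zmax 8.0
top rack 125 141 417 [586.6 193.5] dir 107.5 ext -140.0 107.0 mid [591.7 177.4] zmax 140.9
top rack 141 152 299 [607.4 188. ] dir 105.2 ext -128.0 121.0 mid [608.3 184.6] zmax 151.7
top rack 152 162 25 [580.6 170. ] dir 108.1 ext -108.0 122.0 mid [578.4 176.7] zmax 161.9
L 203 185 [606. 225. 149.] 127
L 204 185 [606. 223. 146.] 127
L 205 185 [606. 220. 147.] 122
L 206 185 [607. 220. 139.] 122
L 207 185 [606. 216. 144.] 125
L 208 185 [606. 213. 144.] 125
L 209 185 [606. 210. 146.] 126
L 210 185 [606. 208. 143.] 112
L 211 185 [605. 205. 147.] 90
L 212 185 [606. 203. 143.] 81
L 213 185 [607. 201. 140.] 83
L 214 185 [608. 200. 132.] 7
[... 17780 characters left out ...]
 -210.0 204.0 mid [ 448.2 -267.6] zmax 8.0
scene card 125 141 410 [ 572.1 -218.6] dir -73.2 ext -104.0 105.0 mid [ 572.2 -218.9] zmax 141.0
scene card 141 152 283 [ 572.3 -219.4] dir -73.2 ext -105.0 103.0 mid [ 571.9 -218.2] zmax 152.0
scene card 152 162 221 [ 571.9 -220.3] dir -73.3 ext -106.0 103.0 mid [ 571.4 -218.8] zmax 159.3
scene rack -10 8 4589 [543.2 209.5] dir 98.6 ext -159.0 192.0 mid [540.8 225.5] zmax 8.0
scene rack 125 141 661 [610.7 180.1] dir 105.0 ext -125.0 125.0 mid [610.7 180.2] zmax 141.0
scene rack 141 152 445 [615.7 180.3] dir 104.7 ext -122.0 125.0 mid [615.4 181.4] zmax 151.9
scene rack 152 162 23 [601.3 174.6] dir 103.3 ext -116.0 122.0 mid [600.6 177.5] zmax 160.0
```

>>> arm_command --moves '[{"dz":-0.04,"wz":0.067},{"dz":-0.04,"wz":0.067},{"dz":-0.04},{"dz":-0.04},{"dz":-0.03},{"dx":0.023,"dy":-0.032},{"dx":0.023,"dy":-0.032},{"dx":0.023,"dy":-0.032},{"dx":0.023,"dy":-0.032},{"dx":0.023,"dy":-0.032},{"dx":0.023,"dy":-0.032},{"dx":0.023,"dy":-0.032}]'

```text
validation failed for argument at $.mo...
```

>>> arm_command --moves '[{"dx":0.0,"dy":0.0,"dz":-0.04,"wx":0.0,"wy":0.0,"wz":0.067,"grip":0.0},{"dx":0.0,"dy":0.0,"dz":-0.04,"wx":0.0,"wy":0.0,"wz":0.067,"grip":0.0},{"dx":0.0,"dy":0.0,"dz":-0.04,"wx":0.0,"wy":0.0,"wz":0.0,"grip":0.0},{"dx":0.0,"dy":0.0,"dz":-0.04,"wx":0.0,"wy":0.0,"wz":0.0,"grip":0.0}]'

```text
time_s: 0.48
ee_pos: [239.7, -572.6, 385.7]
orientation: [-178.8, 0.1, 14.6]
contact_force: [-0.0, -1.9, -0.2]
grip_width: 85.4
```

>>> arm_command --moves '[{"dx":0.022,"dy":-0.031,"dz":-0.01,"wx":0,"wy":0,"wz":0,"grip":0},{"dx":0.022,"dy":-0.031,"dz":-0.01,"wx":0,"wy":0,"wz":0,"grip":0},{"dx":0.022,"dy":-0.031,"dz":0,"wx":0,"wy":0,"wz":0,"grip":0},{"dx":0.022,"dy":-0.031,"dz":0,"wx":0,"wy":0,"wz":0,"grip":0},{"dx":0.022,"dy":-0.031,"dz":0,"wx":0,"wy":0,"wz":0,"grip":0},{"dx":0.022,"dy":-0.031,"dz":0,"wx":0,"wy":0,"wz":0,"grip":0},{"dx":0.022,"dy":-0.031,"dz":0,"wx":0,"wy":0,"wz":0,"grip":0},{"dx":0.022,"dy":-0.031,"dz":0,"wx":0,"wy":0,"wz":0,"grip":0},{"dx":0.022,"dy":-0.031,"dz":0,"wx":0,"wy":0,"wz":0,"grip":0},{"dx":0.022,"dy":-0.031,"dz":0,"wx":0,"wy":0,"wz":0,"grip":0},{"dx":0.022,"dy":-0.031,"dz":0,"wx":0,"wy":0,"wz":0,"grip":0},{"dx":0.022,"dy":-0.031,"dz":0,"wx":0,"wy":0,"wz":0,"grip":0}]'

```text
time_s: 1.48
ee_pos: [404.5, -136.8, 418.2]
orientation: [-179.7, -0.0, 14.0]
contact_force: [2.0, -0.8, 0.3]
grip_width: 85.5
```

>>> arm_command --moves '[{"dx":0.022,"dy":-0.033,"dz":0,"wx":0,"wy":0,"wz":0,"grip":0},{"dx":0.022,"dy":-0.033,"dz":0,"wx":0,"wy":0,"wz":0,"grip":0},{"dx":0.022,"dy":-0.033,"dz":0,"wx":0,"wy":0,"wz":0,"grip":0},{"dx":0.022,"dy":-0.033,"dz":0.01,"wx":0,"wy":0,"wz":0,"grip":0},{"dx":0.022,"dy":-0.033,"dz":0.01,"wx":0,"wy":0,"wz":0,"grip":0},{"dx":0.022,"dy":-0.033,"dz":0.01,"wx":0,"wy":0,"wz":0,"grip":0},{"dx":0.022,"dy":-0.033,"dz":0.01,"wx":0,"wy":0,"wz":0,"grip":0},{"dx":0.02,"dy":-0.033,"dz":0.01,"wx":0,"wy":0,"wz":0,"grip":0},{"dx":0.02,"dy":-0.033,"dz":0.01,"wx":0,"wy":0,"wz":0,"grip":0},{"dx":0.015,"dy":-0.033,"dz":0.01,"wx":0,"wy":0,"wz":0,"grip":0},{"dx":0,"dy":0,"dz":0,"wx":0,"wy":0,"wz":0,"grip":0},{"dx":0,"dy":0,"dz":0,"wx":0,"wy":0,"wz":0,"grip":0}]'

```text
time_s: 2.48
ee_pos: [527.2, 257.0, 346.4]
orientation: [-179.7, -0.0, 14.4]
contact_force: [0.9, -0.4, -0.3]
grip_width: 85.2
```

Run:
```python
from h import *
s=env.observe(); print(s["ee_pos"],s["orientation"],s["q"].round(1))
c=optics.camera_info("wrist"); print("cam",(-np.array(c["R"]).T@np.array(c["t"]).ravel()).round(1))
im,d=optics.get_image("wrist"); cv2.imwrite("pics/wrist1.png",im[:,:,::-1]); np.savez("pics/wrist1.npz",d=d,**c)
```

```text
[527.19274805 256.95640123 346.4275801 ] [-1.79736478e+02 -2.89217012e-02  1.43704073e+01] [20.  20.  72.6  0.3 87.3 95.6]
cam [593.5 273.3 489.2]
```

View pics/wrist1.png

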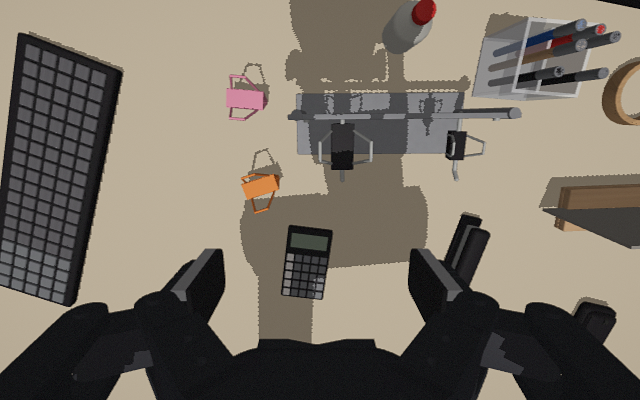

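Run:
```python
from h import *
z=np.load("pics/wrist1.npz"); d=z["d"]; c={k:z[k] for k in "KRt"}
W=cloud("wrist",d,c); im=cv2.imread("pics/wrist1.png")
cv2.imwrite("pics/w1c.png",np.clip(cv2.resize(im[100:190,280:500],None,fx=3.6,fy=3.6,interpolation=cv2.INTER_CUBIC)*1.4,0,255))
def line(q):
    m=q[:,:2].mean(0);V=np.linalg.svd(q[:,:2]-m,full_matrices=False)[2][0]; s=(q[:,:2]-m)@V
    return len(q),q.mean(0).round(1),"dir",np.degrees(np.arctan2(V[1],V[0])).round(1),"ext",s.min().round(1),s.max().round(1),"mid",(m+V*(s.min()+s.max())/2).round(1)
for nm,(a,b,cc,e) in {"hl":(312,125,332,172),"hr":(355,125,380,172),"spine":(330,125,356,172)}.items():
    p=W[b:e,a:cc].reshape(-1,3)
    for lo,hi in ([(172,190)] if nm[0]=="h" else [(134,144)]):
        q=p[(p[:,2]>lo)&(p[:,2]<hi)]
        print(nm,lo,line(q))
p=W[100:130,290:525].reshape(-1,3);q=p[(p[:,2]>141)&(p[:,2]<152)];print("bar",line(q))
```

```text
hl 172 (80, array([559.1, 262.2, 178.8]), 'dir', np.float64(-166.0), 'ext', np.float64(-11.0), np.float64(12.1), 'mid', array([558.6, 262. ]))
hr 172 (87, array([571.4, 213.9, 178.6]), 'dir', np.float64(-164.3), 'ext', np.float64(-11.2), np.float64(12.2), 'mid', array([571. , 213.8]))
spine 134 (1052, array([564.5, 238.1, 139.4]), 'dir', np.float64(-164.6), 'ext', np.float64(-24.5), np.float64(27.6), 'mid', array([563. , 237.6]))
bar (1455, array([615.1, 180.4, 147.3]), 'dir', np.float64(105.1), 'ext', np.float64(-121.6), np.float64(125.7), 'mid', array([614.6, 182.3]))[ WARN:0@0.590] global loadsave.cpp:1063 imwrite_ Unsupported depth image for selected encoder is fallbacked to CV_8U.
```

View pics/w1c.png

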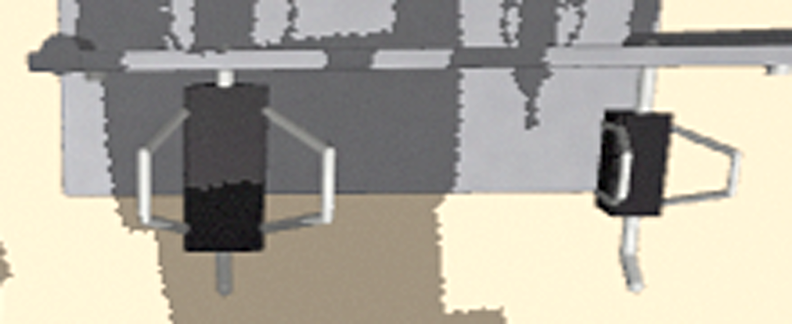

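>>> arm_command --moves '[{"dx":0.011,"dy":0.009,"dz":0.02,"wx":0,"wy":0,"wz":-0.014,"grip":0},{"dx":0.011,"dy":0.009,"dz":0.03,"wx":0,"wy":0,"wz":0,"grip":0},{"dx":0.009,"dy":0.009,"dz":0.03,"wx":0,"wy":0,"wz":0,"grip":0},{"dx":0,"dy":0,"dz":0.03,"wx":0,"wy":0,"wz":0,"grip":0},{"dx":0,"dy":0,"dz":0,"wx":0,"wy":0,"wz":0,"grip":0},{"dx":0,"dy":0,"dz":0,"wx":0,"wy":0,"wz":0,"grip":0}]'

```text
time_s: 3.03
ee_pos: [566.4, 233.6, 237.2]
orientation: [-179.7, -0.4, 15.0]
contact_force: [0.3, -0.2, 0.2]
grip_width: 85.9
```

```bash
cat > rel.py <<'E'
from h import *
import sys
def rel(x,y,z,yaw):
    s=env.observe(); p=s["ee_pos"]; o=np.radians(s["orientation"])
    from scipy.spatial.transform import Rotation as Ro
    R=Ro.from_euler("xyz",o); T=Ro.from_euler("xyz",[np.pi,0,np.radians(yaw)])
    print("t",round(s["time_s"],2),"pos",p.round(1),"rpy",s["orientation"].round(2),"gw",round(s["grip_width"],1),"F",s["contact_force"].round(1))
    print("d tool mm",R.inv().apply(np.array([x,y,z])-p).round(1),"rotvec",(R.inv()*T).as_rotvec().round(4))
if __name__=="__main__": rel(*map(float,sys.argv[1:]))
E
python3 rel.py 564.5 238 154 15.2
```

```text
t 3.03 pos [566.4 233.6 237.2] rpy [-179.72   -0.38   14.97] gw 85.9 F [ 0.3 -0.2  0.2]
d tool mm [-1.3 -4.4 83.2] rotvec [-0.0048 -0.0067 -0.0041]
```

>>> arm_command --moves '[{"dx":-0.001,"dy":-0.004,"dz":0.02,"wx":-0.005,"wy":-0.007,"wz":-0.004,"grip":0},{"dx":0,"dy":0,"dz":0,"wx":0,"wy":0,"wz":0,"grip":0},{"dx":0,"dy":0,"dz":0,"wx":0,"wy":0,"wz":0,"grip":0}]'

```text
time_s: 3.28
ee_pos: [566.0, 236.1, 222.7]
orientation: [180.0, -0.3, 15.1]
contact_force: [1.0, -0.2, 0.5]
grip_width: 85.6
```

```bash
python3 rel.py 564.5 238 154 15.2
python3 - <<'E'
from h import *
c=optics.camera_info("wrist")
im,d=optics.get_image("wrist"); cv2.imwrite("pics/wrist2.png",im[:,:,::-1]); np.savez("pics/wrist2.npz",d=d,**c)
E
```

```text
t 3.28 pos [566.  236.1 222.7] rpy [179.99  -0.27  15.08] gw 85.6 F [ 1.  -0.2  0.5]
d tool mm [-1.3 -2.2 68.7] rotvec [ 0.0002 -0.0046 -0.0021]
```

View pics/wrist2.png

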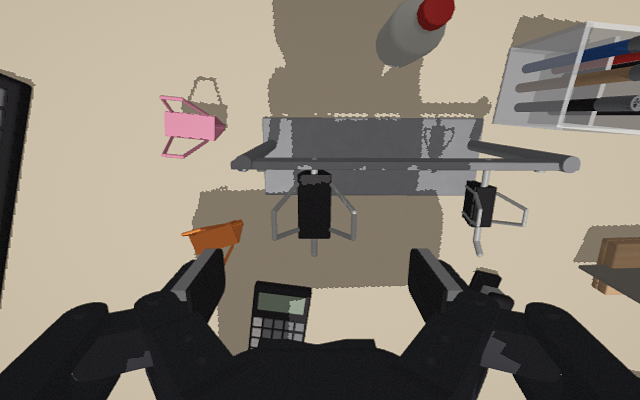

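>>> arm_command --moves '[{"dx":-0.001,"dy":-0.002,"dz":0.012,"wx":0,"wy":-0.004,"wz":-0.002,"grip":0},{"dx":0,"dy":0,"dz":0.012,"wx":0,"wy":0,"wz":0,"grip":0},{"dx":0,"dy":0,"dz":0.012,"wx":0,"wy":0,"wz":0,"grip":0},{"dx":0,"dy":0,"dz":0.006,"wx":0,"wy":0,"wz":0,"grip":0},{"dx":0,"dy":0,"dz":0,"wx":0,"wy":0,"wz":0,"grip":0},{"dx":0,"dy":0,"dz":0,"wx":0,"wy":0,"wz":0,"grip":0}]'

```text
time_s: 3.83
ee_pos: [566.0, 238.4, 181.9]
orientation: [-180.0, -0.4, 15.2]
contact_force: [0.1, 0.0, -0.1]
grip_width: 85.9
```

```bash
python3 rel.py 564.5 238 154 15.2
python3 - <<'E'
from h import *
c=optics.camera_info("wrist")
im,d=optics.get_image("wrist"); cv2.imwrite("pics/wrist3.png",im[:,:,::-1]); np.savez("pics/wrist3.npz",d=d,**c)
E
```

```text
t 3.83 pos [566.  238.4 181.9] rpy [-179.98   -0.42   15.21] gw 85.9 F [ 0.1  0.  -0.1]
d tool mm [-1.8 -0.  27.9] rotvec [-0.0004 -0.0073  0.0001]
```

View pics/wrist3.png

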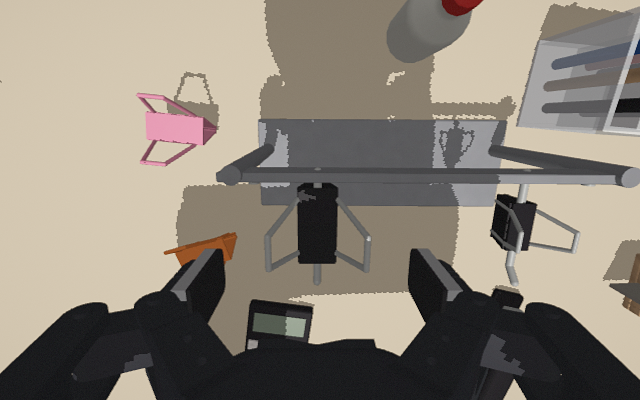

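>>> arm_command --moves '[{"dx":-0.002,"dy":0,"dz":0.01,"wx":0,"wy":-0.007,"wz":0,"grip":0},{"dx":0,"dy":0,"dz":0.01,"wx":0,"wy":0,"wz":0,"grip":0},{"dx":0,"dy":0,"dz":0.006,"wx":0,"wy":0,"wz":0,"grip":0},{"dx":0,"dy":0,"dz":0,"wx":0,"wy":0,"wz":0,"grip":0},{"dx":0,"dy":0,"dz":0,"wx":0,"wy":0,"wz":0,"grip":0}]'

```text
time_s: 4.3
ee_pos: [564.4, 237.9, 153.9]
orientation: [-180.0, -0.0, 15.2]
contact_force: [0.1, -0.6, 0.9]
grip_width: 85.6
```

```bash
python3 rel.py 564.5 238 154 15.2
python3 - <<'E'
from h import *
c=optics.camera_info("wrist")
im,d=optics.get_image("wrist"); cv2.imwrite("pics/wrist4.png",im[:,:,::-1]); np.savez("pics/wrist4.npz",d=d,**c)
W=cloud("wrist",d,c)
p=W[180:300,230:410].reshape(-1,3); ok=(d[180:300,230:410].ravel()>0)&(p[:,2]>172)&(p[:,2]<184); q=p[ok]
r=(q[:,:2]-[564.5,238])@np.array([[.965,.262],[-.262,.965]]).T
for s in (1,-1):
    m=(r[:,1]*s>20)&(r[:,1]*s<33); print(s,m.sum(),r[m].mean(0).round(1),r[m].min(0).round(1),r[m].max(0).round(1),q[m,2].max().round(1))
E
```

```text
t 4.3 pos [564.4 237.9 153.9] rpy [-1.7998e+02 -4.0000e-02  1.5210e+01] gw 85.6 F [ 0.1 -0.6  0.9]
d tool mm [ 0.1 -0.  -0.1] rotvec [-0.0004 -0.0007  0.0001]
1 499 [ 2.1 24.4] [-10.8  21.3] [13.2 26.8] 181.5
-1 492 [  1.7 -25.2] [-11.1 -27.6] [ 12.2 -22. ] 181.4
```

View pics/wrist4.png

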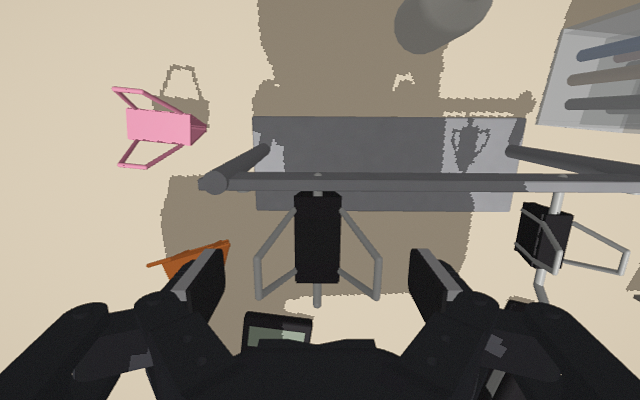

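>>> arm_command --moves '[{"dx":0.001,"dy":0,"dz":0,"wx":0,"wy":0,"wz":0,"grip":0.35},{"dx":0,"dy":0,"dz":0,"wx":0,"wy":0,"wz":0,"grip":0.35},{"dx":0,"dy":0,"dz":0,"wx":0,"wy":0,"wz":0,"grip":0.35},{"dx":0,"dy":0,"dz":0,"wx":0,"wy":0,"wz":0,"grip":0.35},{"dx":0,"dy":0,"dz":0,"wx":0,"wy":0,"wz":0,"grip":0.35},{"dx":0,"dy":0,"dz":0,"wx":0,"wy":0,"wz":0,"grip":0.35}]'

```text
time_s: 4.85
ee_pos: [566.1, 238.5, 155.1]
orientation: [-180.0, -0.1, 15.2]
contact_force: [-0.7, 0.4, 0.5]
grip_width: 55.2
```

```bash
python3 rel.py 565.5 238 154 15.2
python3 - <<'E'
from h import *
im,d=optics.get_image("wrist"); cv2.imwrite("pics/wrist5.png",im[:,:,::-1])
E
```

```text
t 4.85 pos [566.1 238.5 155.1] rpy [-1.7997e+02 -1.5000e-01  1.5210e+01] gw 55.2 F [-0.7  0.4  0.5]
d tool mm [-0.7  0.3  1.1] rotvec [-0.0005 -0.0026  0.0002]
```

View pics/wrist5.png

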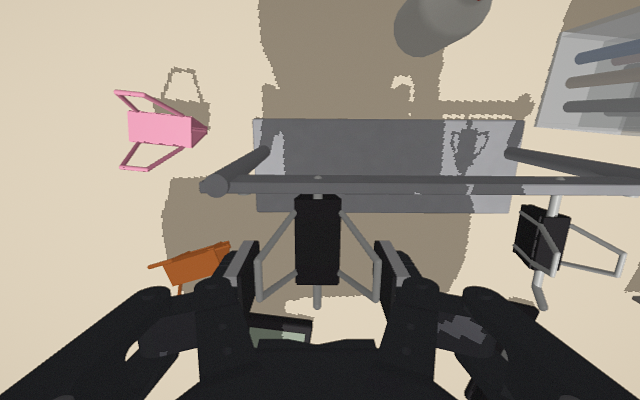

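>>> arm_command --moves '[{"dx":0,"dy":0,"dz":0.001,"wx":0,"wy":0,"wz":0,"grip":0.45},{"dx":0,"dy":0,"dz":0,"wx":0,"wy":0,"wz":0,"grip":0.5},{"dx":0,"dy":0,"dz":0,"wx":0,"wy":0,"wz":0,"grip":0.55},{"dx":0,"dy":0,"dz":0,"wx":0,"wy":0,"wz":0,"grip":0.6},{"dx":0,"dy":0,"dz":0,"wx":0,"wy":0,"wz":0,"grip":0.62},{"dx":0,"dy":0,"dz":0,"wx":0,"wy":0,"wz":0,"grip":0.62},{"dx":0,"dy":0,"dz":0,"wx":0,"wy":0,"wz":0,"grip":0.62},{"dx":0,"dy":0,"dz":0,"wx":0,"wy":0,"wz":0,"grip":0.62}]'

```text
time_s: 5.57
ee_pos: [567.3, 239.2, 158.1]
orientation: [-179.9, -0.5, 15.2]
contact_force: [0.3, -0.5, -0.2]
grip_width: 32.6
```

```bash
python3 rel.py 565.5 238 154 15.2
python3 - <<'E'
from h import *
im,d=optics.get_image("wrist"); cv2.imwrite("pics/wrist6.png",im[:,:,::-1])
E
```

```text
t 5.57 pos [567.3 239.2 158.1] rpy [-179.94   -0.46   15.22] gw 32.6 F [ 0.3 -0.5 -0.2]
d tool mm [-2.1  0.7  4.1] rotvec [-0.0011 -0.008   0.0003]
```

View pics/wrist6.png

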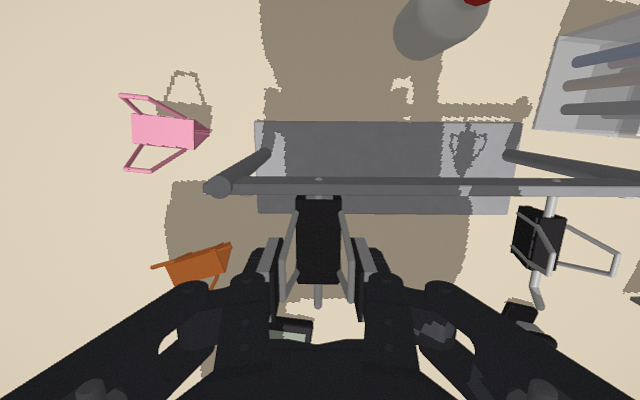

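>>> arm_command --moves '[{"dx":0,"dy":0,"dz":-0.008,"wx":0,"wy":-0.004,"wz":0,"grip":0.62},{"dx":0,"dy":0,"dz":-0.01,"wx":0,"wy":-0.004,"wz":0,"grip":0.62},{"dx":0,"dy":0,"dz":-0.012,"wx":0,"wy":0,"wz":0,"grip":0.62},{"dx":0,"dy":0,"dz":-0.012,"wx":0,"wy":0,"wz":0,"grip":0.62},{"dx":0,"dy":0,"dz":-0.012,"wx":0,"wy":0,"wz":0,"grip":0.62},{"dx":0,"dy":0,"dz":-0.012,"wx":0,"wy":0,"wz":0,"grip":0.62},{"dx":0,"dy":0,"dz":-0.012,"wx":0,"wy":0,"wz":0,"grip":0.62},{"dx":0,"dy":0,"dz":-0.012,"wx":0,"wy":0,"wz":0,"grip":0.62},{"dx":0,"dy":0,"dz":-0.01,"wx":0,"wy":0,"wz":0,"grip":0.62},{"dx":0,"dy":0,"dz":0,"wx":0,"wy":0,"wz":0,"grip":0.62}]'

```text
time_s: 6.45
ee_pos: [566.9, 238.9, 266.2]
orientation: [-179.9, 0.2, 15.2]
contact_force: [1.0, 0.5, -0.2]
grip_width: 33.1
```

```bash
python3 rel.py 571 -217 280 16.7
python3 - <<'E'
from h import *
im,d=optics.get_image("wrist"); cv2.imwrite("pics/wrist7.png",im[:,:,::-1])
im,d=optics.get_image("scene"); cv2.imwrite("pics/scene7.png",cv2.resize(im[140:300,330:500,::-1],None,fx=3,fy=3))
E
```

```text
t 6.45 pos [566.9 238.9 266.2] rpy [-179.94    0.23   15.21] gw 33.1 F [ 1.   0.5 -0.2]
d tool mm [-115.7  440.9  -13.8] rotvec [-0.0011  0.004  -0.026 ]
```

View pics/wrist7.png

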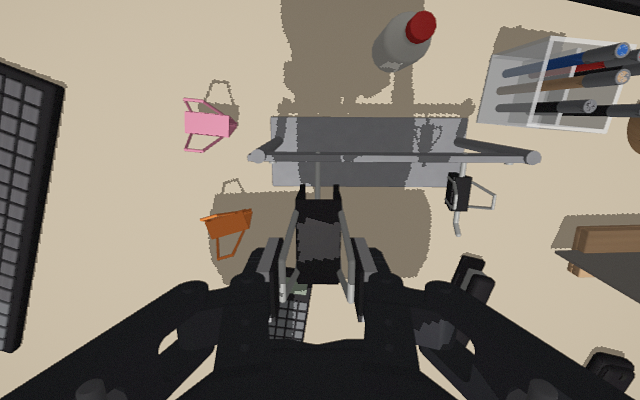

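View pics/scene7.png

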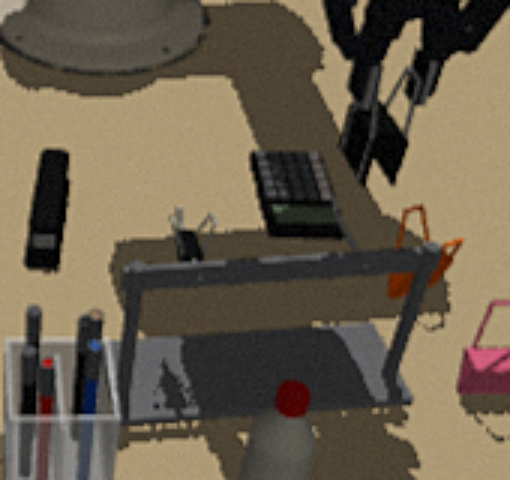

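>>> arm_command --moves '[{"dx":-0.003,"dy":0.01,"dz":-0.008,"wx":0,"wy":0.004,"wz":0,"grip":0.62},{"dx":-0.006,"dy":0.02,"dz":-0.008,"wx":0,"wy":0,"wz":0,"grip":0.62},{"dx":-0.009,"dy":0.03,"dz":-0.008,"wx":0,"wy":0,"wz":0,"grip":0.62},{"dx":-0.009,"dy":0.03,"dz":0,"wx":0,"wy":0,"wz":0,"grip":0.62},{"dx":-0.009,"dy":0.03,"dz":0,"wx":0,"wy":0,"wz":0,"grip":0.62},{"dx":-0.009,"dy":0.03,"dz":0,"wx":0,"wy":0,"wz":0,"grip":0.62},{"dx":-0.009,"dy":0.03,"dz":0,"wx":0,"wy":0,"wz":0,"grip":0.62},{"dx":-0.009,"dy":0.03,"dz":0,"wx":0,"wy":0,"wz":0,"grip":0.62},{"dx":-0.009,"dy":0.03,"dz":0,"wx":0,"wy":0,"wz":0,"grip":0.62},{"dx":-0.009,"dy":0.03,"dz":0,"wx":0,"wy":0,"wz":0,"grip":0.62},{"dx":-0.006,"dy":0.02,"dz":0,"wx":0,"wy":0,"wz":0,"grip":0.62},{"dx":-0.003,"dy":0.01,"dz":0,"wx":0,"wy":0,"wz":0,"grip":0.62}]'

```text
time_s: 7.55
ee_pos: [551.9, -91.9, 285.4]
orientation: [-179.9, 0.7, 15.5]
contact_force: [-0.3, 0.1, -0.8]
grip_width: 32.7
```

```bash
python3 rel.py 571 -217 280 -73.3
```

```text
t 7.55 pos [551.9 -91.9 285.4] rpy [-179.89    0.68   15.48] gw 32.7 F [-0.3  0.1 -0.8]
d tool mm [-15.  125.7   5.3] rotvec [0.0076 0.0109 1.5496]
```

>>> arm_command --moves '[{"dx":0,"dy":0,"dz":0,"wx":0.008,"wy":0.01,"wz":0.06,"grip":0.62},{"dx":0,"dy":0,"dz":0,"wx":0,"wy":0,"wz":0.11,"grip":0.62},{"dx":0,"dy":0,"dz":0,"wx":0,"wy":0,"wz":0.11,"grip":0.62},{"dx":0,"dy":0,"dz":0,"wx":0,"wy":0,"wz":0.11,"grip":0.62},{"dx":0,"dy":0,"dz":0,"wx":0,"wy":0,"wz":0.11,"grip":0.62},{"dx":0,"dy":0,"dz":0,"wx":0,"wy":0,"wz":0.11,"grip":0.62},{"dx":0,"dy":0,"dz":0,"wx":0,"wy":0,"wz":0.11,"grip":0.62},{"dx":0,"dy":0,"dz":0,"wx":0,"wy":0,"wz":0.11,"grip":0.62},{"dx":0,"dy":0,"dz":0,"wx":0,"wy":0,"wz":0.11,"grip":0.62},{"dx":0,"dy":0,"dz":0,"wx":0,"wy":0,"wz":0.11,"grip":0.62},{"dx":0,"dy":0,"dz":0,"wx":0,"wy":0,"wz":0.11,"grip":0.62},{"dx":0,"dy":0,"dz":0,"wx":0,"wy":0,"wz":0.11,"grip":0.62}]'

```text
time_s: 8.55
ee_pos: [546.5, -94.4, 282.4]
orientation: [179.7, 1.0, -60.7]
contact_force: [0.1, 0.4, -0.5]
grip_width: 32.8
```

```bash
python3 rel.py 571 -217 280 -73.3
```

```text
t 8.55 pos [546.5 -94.4 282.4] rpy [179.7    0.97 -60.72] gw 32.8 F [ 0.1  0.4 -0.5]
d tool mm [119.   38.6   0.6] rotvec [0.007  0.0163 0.2197]
```

>>> arm_command --moves '[{"dx":0,"dy":0,"dz":0,"wx":0.007,"wy":0.016,"wz":0.1,"grip":0.62},{"dx":0,"dy":0,"dz":0,"wx":0,"wy":0,"wz":0.08,"grip":0.62},{"dx":0.012,"dy":0.001,"dz":0,"wx":0,"wy":0,"wz":0,"grip":0.62},{"dx":0.02,"dy":0.002,"dz":0,"wx":0,"wy":0,"wz":0,"grip":0.62},{"dx":0.02,"dy":0.002,"dz":0,"wx":0,"wy":0,"wz":0,"grip":0.62},{"dx":0.02,"dy":0.002,"dz":0,"wx":0,"wy":0,"wz":0,"grip":0.62},{"dx":0.02,"dy":0.002,"dz":0,"wx":0,"wy":0,"wz":0,"grip":0.62},{"dx":0.015,"dy":0.002,"dz":0,"wx":0,"wy":0,"wz":0,"grip":0.62},{"dx":0.008,"dy":0.001,"dz":0,"wx":0,"wy":0,"wz":0,"grip":0.62},{"dx":0,"dy":0,"dz":0,"wx":0,"wy":0,"wz":0,"grip":0.62},{"dx":0,"dy":0,"dz":0,"wx":0,"wy":0,"wz":0,"grip":0.62}]'

```text
time_s: 9.47
ee_pos: [569.5, -213.8, 279.8]
orientation: [179.8, 0.3, -70.9]
contact_force: [-0.5, 0.3, -1.5]
grip_width: 32.8
```

```bash
python3 rel.py 571 -217 280 -73.3;  python3 - <<'E'
from h import *
for n in ["wrist","scene","top"]:
    c=optics.camera_info(n); im,d=optics.get_image(n); cv2.imwrite(f"pics/{n}8.png",im[:,:,::-1]); np.savez(f"pics/{n}8.npz",d=d,**c)
im=cv2.imread("pics/scene8.png"); cv2.imwrite("pics/s8c.png",cv2.resize(im[90:270,190:350],None,fx=3.3,fy=3.3))
E
```

```text
t 9.47 pos [ 569.5 -213.8  279.8] rpy [179.79   0.26 -70.88] gw 32.8 F [-0.5  0.3 -1.5]
d tool mm [ 3.6 -0.4 -0.2] rotvec [0.0037 0.0044 0.0422]
```

View pics/wrist8.png

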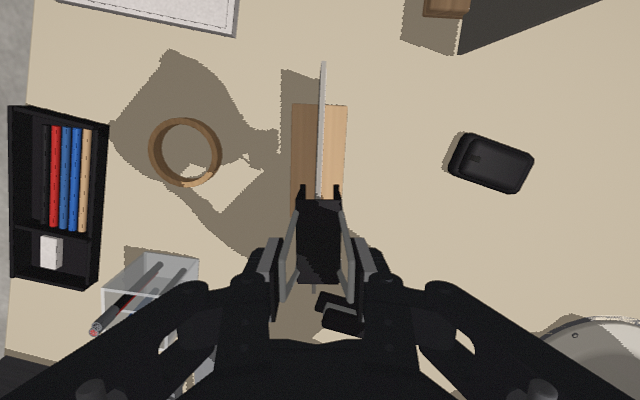

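View pics/s8c.png

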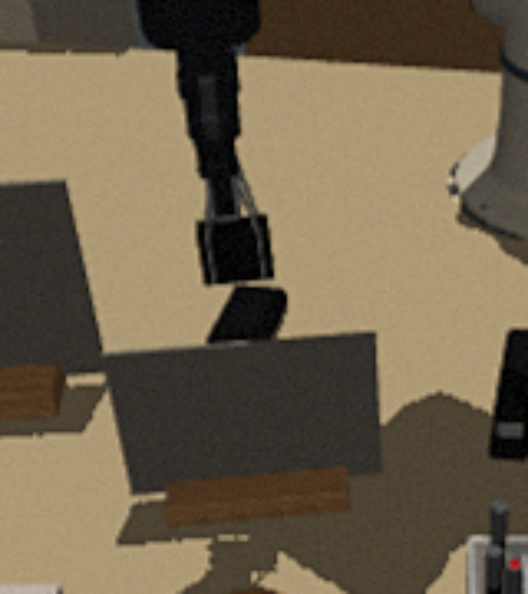

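View pics/top8.png

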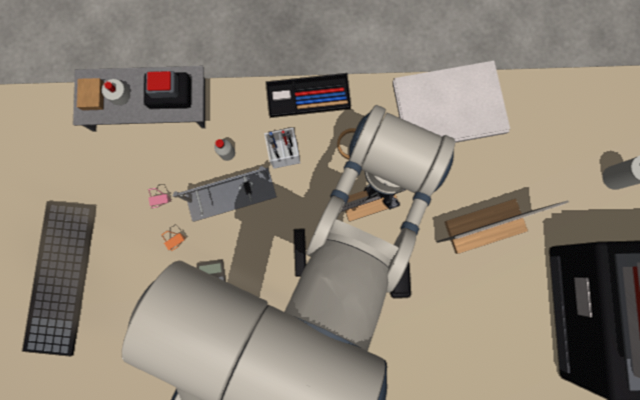

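```bash
cat > meas.py <<'E'
from h import *
from scipy.spatial.transform import Rotation as Ro
import sys
def meas(tag):
    s=env.observe(); p=s["ee_pos"]; R=Ro.from_euler("xyz",s["orientation"],degrees=True)
    c=optics.camera_info("wrist"); im,d=optics.get_image("wrist"); cv2.imwrite(f"pics/wrist{tag}.png",im[:,:,::-1])
    W=cloud("wrist",d,c); T=R.inv().apply((W-p).reshape(-1,3)); Z=W[...,2].ravel(); ok=(d.ravel()>0)
    print("pos",p.round(1),s["orientation"].round(2),"gw",round(s["grip_width"],1),"F",s["contact_force"].round(1))
    # card: within 20mm lateral of tool centre line, z in 150..160 world
    q=T[ok&(Z>151)&(Z<160)&(abs(T[:,1])<40)&(T[:,0]>30)]
    if len(q)>10:
        f=np.polyfit(q[:,0],q[:,1],1); f=np.polyfit(*q[abs(np.polyval(f,q[:,0])-q[:,1])<4].T[:2],1)
        print("card n",len(q),"tool-y at tool-x=0: %.1f"%f[1],"slope deg %.2f"%np.degrees(np.arctan(f[0])),"x range",q[:,0].min().round(1),q[:,0].max().round(1),"z",(Z[ok&(Z>151)&(Z<160)&(abs(T[:,1])<40)&(T[:,0]>30)]).mean().round(1))
    # clip spine: dark, tool z between 5 and 30 beyond TCP
    dark=im.max(2).ravel()<90
    m=ok&dark&(abs(T[:,1])<14)&(abs(T[:,0])<32)&(T[:,2]>5)&(T[:,2]<30); q=T[m]
    if len(q)>50:
        h,e=np.histogram(q[:,2],bins=25,range=(5,30)); k=h.argmax(); zc=e[k]+.5; q=q[abs(q[:,2]-zc)<4]
        rows=[]
        for x in np.arange(-20,24,4):
            r=q[abs(q[:,0]-x)<2,1]
            if len(r)>8: rows.append((x,(r.min()+r.max())/2,r.max()-r.min()))
        rows=np.array(rows); f=np.polyfit(rows[:,0],rows[:,1],1)
        print("spine n",len(q),"x",q[:,0].min().round(1),q[:,0].max().round(1),"ymid %.1f"%f[1],"slope deg %.2f"%np.degrees(np.arctan(f[0])),"w",rows[:,2].mean().round(1),"z",q[:,2].mean().round(2), "tilt z/x deg %.2f"%np.degrees(np.arctan(np.polyfit(q[:,0],q[:,2],1)[0])),"z/y %.2f"%np.degrees(np.arctan(np.polyfit(q[:,1],q[:,2],1)[0])))
meas(sys.argv[1])
E
python3 meas.py 9
```

```text
pos [ 569.5 -212.8  280.1] [179.8    0.25 -70.86] gw 32.9 F [-0.2  0.9 -1.4]
card n 519 tool-y at tool-x=0: 2.0 slope deg 2.32 x range 30.5 108.5 z 156.7
spine n 3749 x -29.0 23.2 ymid 1.0 slope deg -0.03 w 25.4 z 18.29 tilt z/x deg 0.59 z/y -1.49
```

>>> arm_command --moves '[{"dx":0.003,"dy":0.001,"dz":0.01,"wx":0.003,"wy":0.004,"wz":0.04,"grip":0.62},{"dx":0.003,"dy":0,"dz":0.01,"wx":0,"wy":0,"wz":0,"grip":0.62},{"dx":0,"dy":0,"dz":0.01,"wx":0,"wy":0,"wz":0,"grip":0.62},{"dx":0,"dy":0,"dz":0.005,"wx":0,"wy":0,"wz":0,"grip":0.62},{"dx":0,"dy":0,"dz":0,"wx":0,"wy":0,"wz":0,"grip":0.62},{"dx":0,"dy":0,"dz":0,"wx":0,"wy":0,"wz":0,"grip":0.62}]'

```text
time_s: 10.17
ee_pos: [570.5, -215.9, 243.3]
orientation: [180.0, 0.0, -72.8]
contact_force: [0.1, -0.4, -0.5]
grip_width: 32.6
```

```bash
python3 meas.py 10; python3 rel.py 571 -217 190 -73.3
```

```text
pos [ 570.5 -215.9  243.3] [ 1.7999e+02  3.0000e-02 -7.2790e+01] gw 32.6 F [ 0.1 -0.4 -0.5]
card n 652 tool-y at tool-x=0: 2.6 slope deg 0.30 x range 30.0 105.4 z 156.8
spine n 3748 x -28.4 23.3 ymid 1.1 slope deg -0.09 w 25.3 z 18.31 tilt z/x deg 0.74 z/y -1.32
t 10.22 pos [ 570.5 -215.9  243.3] rpy [ 1.7999e+02  3.0000e-02 -7.2790e+01] gw 32.7 F [-0.3 -0.2 -1. ]
d tool mm [ 1.2 -0.1 53.3] rotvec [0.0002 0.0005 0.0088]
```

>>> arm_command --moves '[{"dx":0.002,"dy":0.0015,"dz":0.008,"wx":0,"wy":0,"wz":0.005,"grip":0.62},{"dx":0.001,"dy":0,"dz":0.008,"wx":0,"wy":0,"wz":0,"grip":0.62},{"dx":0,"dy":0,"dz":0.004,"wx":0,"wy":0,"wz":0,"grip":0.62},{"dx":0,"dy":0,"dz":0,"wx":0,"wy":0,"wz":0,"grip":0.62},{"dx":0,"dy":0,"dz":0,"wx":0,"wy":0,"wz":0,"grip":0.62}]'

```text
time_s: 10.63
ee_pos: [570.3, -219.7, 221.9]
orientation: [-180.0, -0.0, -73.1]
contact_force: [-0.5, 0.2, 0.0]
grip_width: 32.6
```

```bash
python3 meas.py 11
python3 - <<'E'
from h import *
im,d=optics.get_image("scene"); cv2.imwrite("pics/s11c.png",cv2.resize(im[110:260,210:330,::-1],None,fx=4,fy=4,interpolation=cv2.INTER_CUBIC))
E
```

```text
pos [ 570.3 -219.7  221.9] [-1.7996e+02 -1.0000e-02 -7.3080e+01] gw 32.6 F [-0.5  0.2  0. ]
card n 783 tool-y at tool-x=0: 1.1 slope deg 0.08 x range 30.1 101.4 z 156.8
spine n 3734 x -28.8 23.1 ymid 1.0 slope deg -0.12 w 25.3 z 18.3 tilt z/x deg 0.63 z/y -1.34
```

View pics/s11c.png

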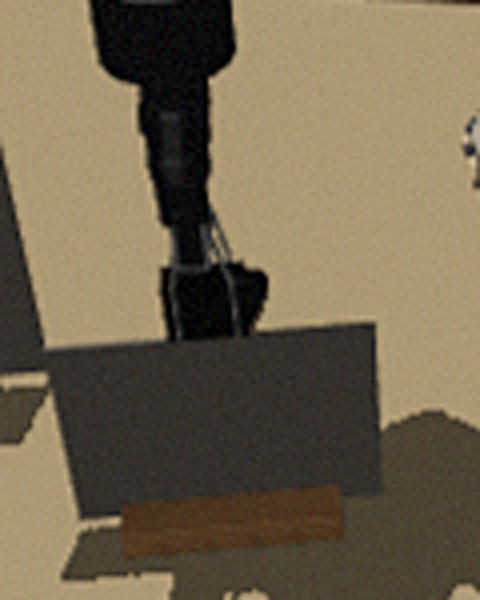

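View pics/wrist11.png

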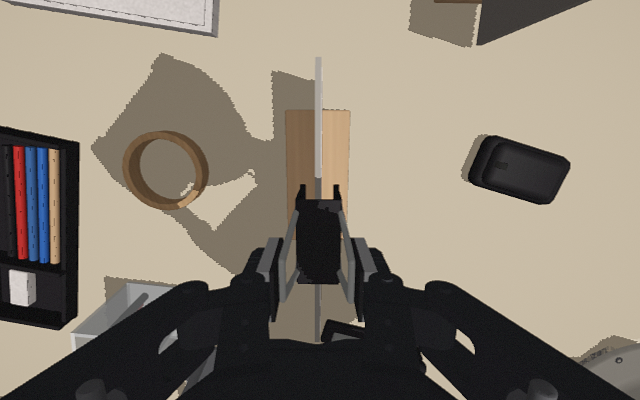

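>>> arm_command --moves '[{"dx":0,"dy":0,"dz":0.006,"wx":0,"wy":0,"wz":0,"grip":0.62},{"dx":0,"dy":0,"dz":0.006,"wx":0,"wy":0,"wz":0,"grip":0.62},{"dx":0,"dy":0,"dz":0.003,"wx":0,"wy":0,"wz":0,"grip":0.62},{"dx":0,"dy":0,"dz":0,"wx":0,"wy":0,"wz":0,"grip":0.62}]'

```text
time_s: 11.07
ee_pos: [570.7, -219.8, 206.3]
orientation: [-179.9, -0.1, -73.1]
contact_force: [-0.5, 0.8, -0.6]
grip_width: 32.6
```

```bash
python3 meas.py 12
```

```text
pos [ 570.7 -219.8  206.3] [-1.7989e+02 -8.0000e-02 -7.3070e+01] gw 32.6 F [-0.5  0.8 -0.6]
card n 864 tool-y at tool-x=0: 1.7 slope deg 0.12 x range 30.0 101.0 z 156.8
spine n 3739 x -29.1 23.3 ymid 1.0 slope deg -0.06 w 25.3 z 18.33 tilt z/x deg 0.66 z/y -1.49
```

>>> arm_command --moves '[{"dx":0,"dy":0.0007,"dz":0.006,"wx":-0.001,"wy":0,"wz":0,"grip":0.62},{"dx":0,"dy":0,"dz":0.005,"wx":0,"wy":0,"wz":0,"grip":0.62},{"dx":0,"dy":0,"dz":0.003,"wx":0,"wy":0,"wz":0,"grip":0.62},{"dx":0,"dy":0,"dz":0,"wx":0,"wy":0,"wz":0,"grip":0.62},{"dx":0,"dy":0,"dz":0,"wx":0,"wy":0,"wz":0,"grip":0.62}]'

```text
time_s: 11.53
ee_pos: [570.1, -220.1, 191.0]
orientation: [-180.0, -0.1, -73.1]
contact_force: [0.7, -0.6, -0.1]
grip_width: 32.5
```

```bash
python3 meas.py 13;  python3 - <<'E'
from h import *
im,d=optics.get_image("scene"); cv2.imwrite("pics/s13c.png",cv2.resize(im[110:260,210:330,::-1],None,fx=4,fy=4,interpolation=cv2.INTER_CUBIC))
E
```

```text
pos [ 570.1 -220.1  191. ] [-1.7995e+02 -8.0000e-02 -7.3060e+01] gw 32.5 F [ 0.7 -0.6 -0.1]
card n 1045 tool-y at tool-x=0: 0.5 slope deg 0.45 x range 30.3 101.4 z 156.8
spine n 3740 x -28.4 23.1 ymid 1.0 slope deg -0.11 w 25.4 z 18.29 tilt z/x deg 0.65 z/y -1.39
```

View pics/s13c.png

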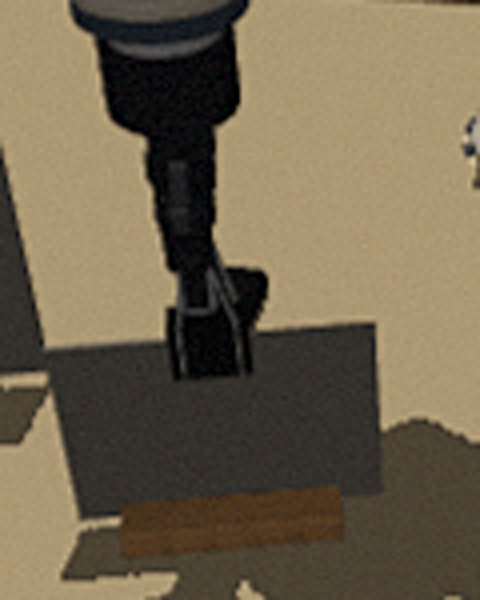

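View pics/wrist13.png

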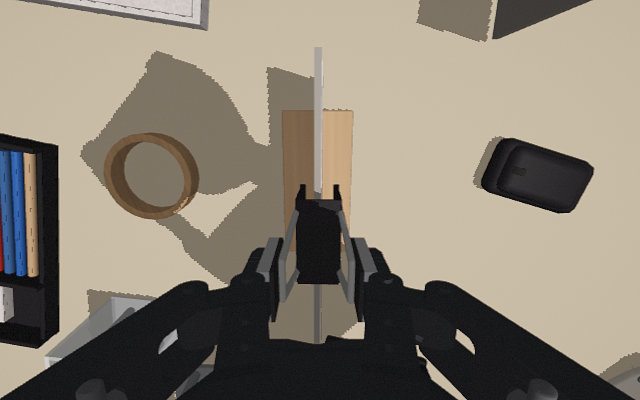

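```bash
python3 meas.py 14
python3 - <<'E'
from rig import env
s=env.observe(); print(s["time_s"],s["ee_pos"],s["dq"].round(3),s["contact_force"].round(2)); print(env.job_done())
E
```

```text
pos [ 570.1 -220.1  191.2] [-1.7994e+02 -9.0000e-02 -7.3060e+01] gw 32.8 F [-0.3 -0.4 -0.5]
card n 980 tool-y at tool-x=0: 1.2 slope deg 0.03 x range 30.1 101.4 z 156.8
spine n 3741 x -28.5 23.1 ymid 1.0 slope deg -0.15 w 25.4 z 18.31 tilt z/x deg 0.64 z/y -1.42
11.6833 [ 570.21719601 -220.11965159  191.32260971] [ 0.073 -0.075 -0.123  0.072  0.065  0.043] [ 0.51  0.18 -0.56]
the job is handed in; nothing more can be done
None
```

I lifted the large clip straight up off the left hook, squeezed wide open. It is now held gaping astride the middle of the smaller card's top edge, and I handed the job in at 11.7 s while still holding it there.

Last checks before handing in:
- **Grip:** the fingers stood 32.8 mm apart, which by the given table is a lip gap of about 19 mm, or roughly 0.26 rad per side. I did not measure the jaw angles directly.
- **Position on the card:** the clip's middle was within about 1 mm of the edge's middle and within about 0.5 mm of its plane. It was square to the card to about 0.2° and tilted about 1.5° at most.
- **Depth:** the lips were about 24 mm below the edge, and the spine about 14 mm above it.
- **Contact:** the wrist force was about 1 N, at noise level, and the arm was practically still. The scene and wrist pictures showed the jaws on both sides of the card and nothing touching.

**What disagreed:** the two cameras' estimates of the card's middle differed by 2–4 mm. Repeated wrist readings of its plane scattered by about 1 mm. Both are well inside the clearances. The first move call was refused because some fields were left out, and the arm did not move.

I did not measure the small clip or the bystanders again at the end. The pictures along the way showed the small clip still hanging, and I saw nothing disturbed.

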